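Lock the battery hatch of the faceting machine's readout box with the slot key

ROBOT

A 6-joint arm with a two-finger parallel gripper is mounted at the origin on the work surface. World frame = base frame: x ahead of the robot, y to its left, z up, the work surface at z = 0. Lengths are in mm, angles in rad, forces in N, time in s.
With the tool pointing down it reaches from about 325 to 750 mm from the base axis. Payload 7.6 kg.
Tool frame: the origin (TCP) lies midway between the tips of the shut fingers; the grasp point (between the pads) lies behind it (ctrl.hold_point_z is the z of the grasp point in the tool frame, in mm); z points along the fingers, y is the line along which they close (so a half turn about z gives the same grasp; the last joint's range is limited). The gripper opens to 85 mm and grips with 20 to 120 N. Pads are 22 mm wide; open, the fingers measure 114 mm over their backs; the gripper's body (76 mm by 85 mm) begins 54 mm behind the grasp point. The pads swing forward as they close: fully open they stand 13 mm farther back than shut.
Start: joints at [-1.37, 0.052, 1.401, -0, 1.689, -0.07], TCP at [140.463, -505.884, 201.023] pointing down, gripper open.
Joint ranges: [-2.9, 2.9], [-0.91, 2.17], [0.12, 2.37], [-1.06, 4.2], [0.26, 2.73], [-2.93, 2.93]. Speed limits (rad/s): [2.57, 2.57, 3.01, 3.14, 3.14, 3.14].

INTERFACE

Orientations are given as a 3x3 rotation matrix whose columns are the frame's x, y, z axes.
In Python, from plant import readout, get_image, job, search_frame, cut_out, ctrl gives the robot as it stands. The module is installed in compiled form; this text tells all that it offers.
- The arm moves only by the tool play_rows, never from a script. Its arguments are lists of equal length, an entry for each row: "dp": the shift along the world's x, y, z normalised to -1 to 1, where 1 is 800 mm, a list of three; "dr": the turn, a rotation vector about the world's x, y, z normalised to -1 to 1, where 1 is 2 pi rad, a list of three; "claw": the opening, from -1 (shut) to 1 (fully open). In form: {"dp": [[tx, ty, tz], ...], "dr": [[wx, wy, wz], ...], "claw": [claw, ...]}. A call has 1 to 20 rows; each row shifts and turns the commanded pose from where the row before left it; what a row does not reach is not made up. A row lasts 1/12 s, in which the tool goes at most 41.7 mm and 7.16 degrees, less where a joint would pass 70% of its speed; a pose out of reach is approached as far as the arm can. A call with a number of a shift or a turn outside -1 to 1 is refused whole. A call with a gripper value outside its range is refused whole. The fingers move at their own pace and stop on an object; "grip_force" is the grip in N (left out, the last holds). Time passes only in rows, so rows that do not move let the fingers close. It gives the time, the measured TCP pose, the force, the opening and the grip force at its end, in the units of the state.
- readout.read_state(): the state, without advancing time (a new reading comes with each control period).
- get_image(name): name is "scene" or "top" or "wrist"; returns a dict with "frame" (480x640x3 uint8, red, green, blue), "depth" (480x640 float32, mm along the optical axis (not along the pixel's ray), 0 where there is no reading), "K" (3x3 intrinsics, pixels), "pose" (4x4, takes a point from camera to world coordinates). Camera axes: x right, y up, looking along -z (the intrinsics and any distortion apply to the point x, -y, -z); pixel columns grow to the right and rows downward; lengths in mm; the calibration is good to about 2 mm. The wrist camera is an equidistant fisheye: a pixel r from the principal point sees the ray r / f radians off the axis. A picture is of the moment at which its call begins.
- job.close_job(): hands the job in; it is judged then, once.
Trained networks look in the newest picture that a camera, given by its name, has taken for a name from the list of things; names that differ only in an ending like _2 or _b are one class to them, and where a whole thing is asked for, a point or a joint stands for the part that bears it (a point fixed in the world has none). Each returns a list of dicts, best first, with "p" (0 to 1); they miss things now and then, are a little off and sometimes report something else, mostly with a low value. They report only what shows in the picture. A call takes as long as a camera call. They do not tell look-alikes from the thing itself.
- search_frame(camera, name): "position" ([x, y, z] in mm, in the coordinates of the camera as it stood for that picture, good to about 4 mm: the middle of the surface that is visible of it).
- cut_out(camera, name): "region" (480x640 bool, what is visible of it).
The state is a dict: "t": time; "q": joint angles; "joint_vel": joint speeds; "effort": joint torques, N m; "eef_pos": TCP position; "orientation": TCP orientation; "wrist_force": force on the tool from outside, world axes, zero at the start; "ft_torque": the same for the moment, N m; "width": finger opening in mm; "grasp_force": force on a finger pad.
Only numpy, scipy, OpenCV 4.12 (cv2) and the standard library are available. Lean on these libraries where they do the work, as an engineer would, in place of code of your own. Each camera call takes 0.05 s, during which the arm holds its last target. There are 200 camera calls.

TASK

The battery hatch on the readout box is shut but not locked. Take the orange slot key from its stand, push the brass latch slowly in with its blade and, holding it in, turn it a quarter turn clockwise until it springs back up locked (use the key on it, not the fingers, and do not force it: keep what the key bears on it under 22 N), then put the key back upright in its stand and let go. Leave the jar, the loupe, the dop block and the lap where they are.

Things in the scene. Friction and masses are not known exactly. Their poses are not given: they have to be found in the camera images.
- unit: Readout box, dark steel with grey top, 180 (x) by 130 (y) by 60 mm high, fixed to the bench; its yaw varies. Origin: centre of its underside, x along the long side. In its top: a silver battery hatch with the round brass latch, whose vertical axis lies at x = -35 mm, y = 0 of this frame; a green screen and a small black knob (r 8, 10 mm high) at x = +52 mm.
- latch (a joint): Turn of the brass latch (rad), clockwise from above. 0: slot along the box's x axis (to the red dot), unlocked. 1.57: slot across the box (to the green dot), locked; hard stop at 1.62. Starts between 0.02 and 0.2. It passes from 0.25 to 1.42 only while pushed in deep enough (inner lug under a block, like a bayonet); let up between, it sticks part-way. Turning takes about 0.03 to 0.08 N m.
- press (a joint): Depth (m) the latch is pushed in; 0: up. Spring: 3.5 N at 0 plus 0.35 N per mm. The depth that frees the turn differs each time, 2.5 to 11.5 mm, unknown beforehand; 1.5 mm deeper (4 to 13 mm, spring 5 to 8 N) it bottoms on a hard stop, felt as a steep rise of force; so a push of 11 to 14 N always bottoms and frees it. Past 1.42 rad it springs back to 0 as the key is lifted: locked.
- slot (a point): Centre of the floor of the slot in the latch head, on the latch axis; moves with the head; x along the slot, z up. With the latch up it is 72 mm above the bench. The head is a 36 mm disc standing 19 mm above the box top, in a well deep enough for it to sink; the slot is straight, 5 mm wide, 7 mm deep, open at the top and at both ends.
- key: Slot key, 50 to 100 g, loose, standing upright in its stand. Origin: centre of the underside of its steel flange (48 by 20 by 4 mm), z up. Above the flange (from z = 4 to 50 mm) an orange flat handle 40 mm wide (x) by 12 mm thick (y): grasp it across its thickness. Below the origin a steel blade 30 mm wide (x), 3.2 mm thick (y), 22 mm long.
- key_tip (a point): Middle of the lower edge of the key's blade, 22 mm below the key's origin.
- key_grip (a point): Point in the handle to grasp, 29 mm above the key's origin; x along the handle's width, y across its thickness.
- stand: Dark wood key stand, fixed to the bench, 80 (x) by 60 (y) by 36 mm high. Origin: centre of its underside. In the middle of its top a pocket for the blade, 36 (x) by 9 mm (y), 30 mm deep, flat bottomed. The key stands in it with its flange resting on the top, so the key's origin is 36 mm above the bench.
- jar: Small jar, r 18, 50 mm high, loose; origin under its centre. Leave alone.
- loupe: Folded black loupe, about 55 by 30 by 16 mm, loose. Leave alone.
- dops: Wooden block 110 by 50 by 30 mm with five gem-tipped brass dop sticks, 64 mm high in all, loose. Leave alone.
- laps: Copper lap disc, r 50, 8 mm thick, loose. Leave alone.
Things that resemble listed ones, but are neither listed nor needed, are in the scene too. What is shaped like the stand but blue or red is not meant.

How it is judged (in metres and radians):
On the way, in this order (a step that is already met when the one before it is completed fails the run):
1. the latch is pushed in at least 2.5 mm by the key's blade standing in the slot (value of joint press above 0.0025 m and contact force between key and unit above 1 N and z of key_tip in the frame of slot below 0.003 m and horizontal distance between key_tip and slot below 0.008 m), for 0.1 s.
2. the latch is turned to the lock position and has sprung back up (value of joint latch above 1.4 rad and value of joint press below 0.0015 m), for 0.1 s.
At the end, for the whole second after the job is handed in: The latch is turned past 1.4 rad and up again (pushed in less than 1.5 mm), and the key stands released and at rest in its stand: origin within 8 mm of the stand's centre sideways and 33 to 39 mm above its underside, upright within 0.12 rad (all of step 2 and horizontal distance between key and stand below 0.008 m and z of key in the frame of stand between 0.033 and 0.039 m and angle between key's own z axis and vertical below 0.12 rad and linear speed of key below 0.02 m/s); the robot touches nothing.
It fails at once if the key bears on the readout box or its latch with more than 22 N (contact force between key and unit above 22 N).
It fails at once if the robot itself touches the readout box or its latch with more than 1 N (contact force between any of the fingers, the arm and unit above 1 N).
It fails at once if the jar, loupe, dop block or lap is moved more than 15 mm (distance of any of jar, loupe, dops, laps from where it was at the start of the episode above 0.015 m).
It also fails if it takes over 72 s, if anything falls off the work surface, if the arm or the gripper's body presses on something with over 40 N, if the wrist force passes 120 N, or if a joint passes its speed limit or range.

## Working session

There is one attempt and no reset: what is moved stays moved. The work goes in short steps, Python scripts to look and compute and a tool call to move; the robot and the scene stay as the last step left them, time stands still between calls to the robot, and variables do not carry over. Pictures are saved under pics/ and viewed, at most 10 in all, crops included, and the job is handed in when it is done.

Besides the shell and the picture viewer there is one more tool, called after "Call:" as name(argument=value, ...) on one line, values as JSON. play_rows: Moves the arm, as the interface text tells. Scaled input: -1 to 1 covers 800 mm each way for a shift and 2 pi rad each way for a turn. Its arguments: {"type":"object","properties":{"dp":{"type":"array","items":{"type":"array","items":{"type":"number"}}},"dr":{"type":"array","items":{"type":"array","items":{"type":"number"}}},"claw":{"type":"array","items":{"type":"number"}},"grip_force":{"type":"number"}},"required":["dp","dr","claw"]}

```bash
mkdir -p pics
cat > h.py <<'E'
import numpy as np, cv2
from plant import readout, get_image, job, search_frame, cut_out, ctrl
def w(im,p): return im["pose"][:3,:3]@np.array(p)+im["pose"][:3,3]
def cloud(im):
    v,u=np.mgrid[:480,:640]; K=im["K"]; d=im["depth"]
    P=np.stack([(u-K[0,2])/K[0,0]*d,-(v-K[1,2])/K[1,1]*d,-d],-1)
    return P@im["pose"][:3,:3].T+im["pose"][:3,3]
def rect(C,m):
    p=C[m]; p=p[np.isfinite(p).all(1)]; r=cv2.minAreaRect(p[:,:2].astype(np.float32)); return r
E
python3 - <<'E'
from h import *
print(ctrl.hold_point_z, readout.read_state()["orientation"])
np.set_printoptions(precision=1,suppress=True)
for c in ["top","scene"]:
    im=get_image(c); cv2.imwrite(f"pics/{c}.png",im["frame"][...,::-1]); C=cloud(im)
    print(c, im["pose"], im["K"][0])
    for n in ["unit","slot","key","stand","jar","loupe","dops","laps"]:
        for r in search_frame(c,n)[:3]: print(n,round(r["p"],2),w(im,r["position"]))
        for r in cut_out(c,n)[:2]:
            m=r["region"]&(im["depth"]>0); v,u=np.nonzero(m)
            if len(u): print("   cut",round(r["p"],2),u.mean().round(),v.mean().round(),len(u),[np.round(x,1) for x in rect(C,m)[:2]],rect(C,m)[2],C[m][:,2].max())
E
```

```text
-18.700000000000003 [[ 9.63558508e-01  2.67497485e-01 -3.12666454e-04]
 [ 2.67497647e-01 -9.63557312e-01  1.52179202e-03]
 [ 1.05803489e-04 -1.54997318e-03 -9.99998793e-01]]
top [[  -0.     1.    -0.1  375.2]
 [  -1.    -0.     0.    18.8]
 [   0.     0.1    1.  1179.4]
 [   0.     0.     0.     1. ]] [589.4   0.  311.4]
unit 0.88 [ 516.4 -170.7   60.2]
unit 0.26 [ 484.8 -175.8   79.8]
   cut 0.88 408.0 245.0 6649 [array([ 523.9, -181.8]), array([188.3, 146.8])] 0.09586520493030548 84.45938137084977
slot 0.84 [ 488.8 -172.7   80.2]
   cut 0.8 412.0 260.0 328 [array([ 486.8, -176.4]), array([35.9, 36.9])] 88.95966339111328 84.45938137084977
key 0.51 [535.2 193.7  80.9]
   cut 0.76 216.0 239.0 299 [array([541.2, 199.3]), array([52.9, 23.9])] 32.3861198425293 91.86344220132514
   cut 0.71 413.0 260.0 323 [array([ 486.3, -176.9]), array([36.8, 36.2])] 80.60375213623047 84.45938137084977
stand 0.87 [574.5  59.4  35.7]
stand 0.81 [400.1 207.5  35.7]
stand 0.78 [676.2 255.   37.4]
   cut 0.93 149.0 224.0 1442 [array([582.8, 337.5]), array([93.2, 61.7])] 19.449949264526367 42.57459754051342

[... 1897 characters left out ...]
1,  68.6]), array([89.9, 85.6])] 32.091163635253906 41.236184272788705
jar 0.79 [682.2  -3.   49.2]
jar 0.69 [ 575.3 -380.7   29.4]
jar 0.22 [542.8 196.2  64.3]
loupe 0.75 [425.5   5.5  11.6]
   cut 0.62 293.0 221.0 197 [array([424.6,   6.6]), array([28.2, 58.6])] 73.56057739257812 20.847148484932745
dops 0.63 [ 578.2 -382.5   27.7]
   cut 0.74 361.0 304.0 370 [array([668.9,   0.8]), array([50. , 33.2])] 2.0892083644866943 53.37569060059252
   cut 0.65 165.0 378.0 1791 [array([ 565.2, -385.8]), array([125. ,  53.8])] 4.382995128631592 68.0623024385734
laps 0.92 [458.7 415.6   4.3]
   cut 0.62 436.0 150.0 1029 [array([457.6, 424.5]), array([107.8,  99.3])] 86.62548065185547 12.950226545900932
```

Run:
```python
import cv2,numpy as np
a=cv2.imread("pics/top.png"); 
cv2.imwrite("pics/a.png",cv2.resize(a[140:400,60:580],(800,400)))
b=np.hstack([cv2.resize(a[180:330,130:290],(400,375),interpolation=2),cv2.resize(a[190:310,345:473],(400,375),interpolation=2)])
cv2.imwrite("pics/b.png",b)
```

```text
(no output)
```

View pics/a.png

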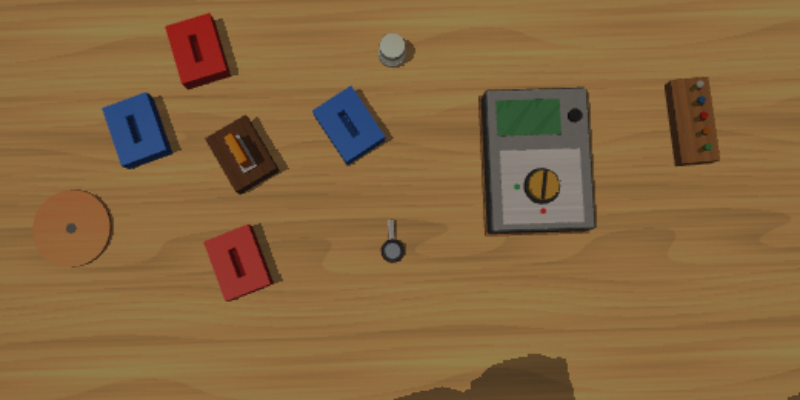

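View pics/b.png

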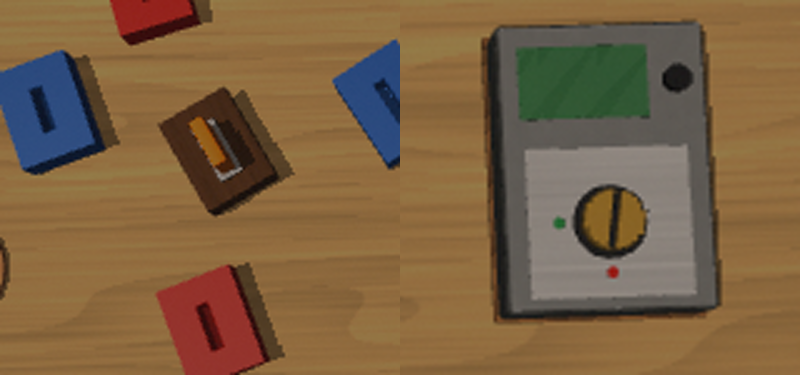

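Five stand-like blocks (top image): red (190,172), blue (147,224), brown (217,240), blue (288,221) and red (215,310). Only the brown one is dark wood, and it holds the orange-handled key, so it is the one meant; the crop confirms this. The latch is at (412,260), with its slot turned slightly clockwise. The key yaw is about 30°, and I'll use the half-turned grasp so the last joint has room for the latch turn.

Call:
play_rows(dp=[[0.018,0.0314,0],[0.018,0.0314,0],[0.018,0.0314,0],[0.018,0.0314,0],[0.018,0.0314,0],[0.018,0.0314,0],[0.018,0.0314,0],[0.018,0.0314,0],[0.018,0.0314,0],[0.018,0.0314,0],[0.018,0.0314,0],[0.018,0.0314,0],[0.018,0.0314,0],[0.018,0.0314,0]], dr=[[0,0,0.0193],[0,0,0.0193],[0,0,0.0193],[0,0,0.0193],[0,0,0.0193],[0,0,0.0193],[0,0,0.0193],[0,0,0.0193],[0,0,0.0193],[0,0,0.0193],[0,0,0.0193],[0,0,0.0193],[0,0,0.0193],[0,0,0.0193]], claw=[1,1,1,1,1,1,1,1,1,1,1,1,1,1])

```text
t: 2.87
eef_pos: [342.6, -152.9, 201.3]
orientation: [[-0.393, 0.92, 0.001], [0.92, 0.393, -0.0], [-0.001, 0.001, -1.0]]
wrist_force: [-0.4, 0.8, -0.1]
width: 85.2
grasp_force: 0.0
```

Call:
play_rows(dp=[[0.018,0.0314,0],[0.018,0.0314,0],[0.018,0.0314,0],[0.018,0.0314,0],[0.018,0.0314,0],[0.018,0.0314,0],[0.018,0.0314,0],[0.018,0.0314,0],[0.018,0.0314,0],[0.018,0.0314,0],[0.018,0.0314,0],[0.018,0.0314,0],[0.018,0.0314,0],[0.018,0.0314,0],[0,0,0]], dr=[[0,0,0.0193],[0,0,0.0193],[0,0,0.0193],[0,0,0.0193],[0,0,0.0193],[0,0,0.0193],[0,0,0.0193],[0,0,0.0193],[0,0,0.0193],[0,0,0.0193],[0,0,0.0193],[0,0,0.0193],[0,0,0.0193],[0,0,0.0193],[0,0,0]], claw=[1,1,1,1,1,1,1,1,1,1,1,1,1,1,1])

```text
t: 4.12
eef_pos: [544.5, 201.1, 199.5]
orientation: [[-0.861, -0.509, -0.002], [-0.509, 0.861, 0.001], [0.001, 0.002, -1.0]]
wrist_force: [-0.3, 0.2, 0.1]
width: 85.7
grasp_force: 0.0
```

```bash
cat >> h.py <<'E'
def fcloud(im):  # fisheye: world points from depth (along axis)
    v,u=np.mgrid[:480,:640]; K=im["K"]; x=(u-K[0,2])/K[0,0]; y=(v-K[1,2])/K[1,1]
    th=np.hypot(x,y); s=np.tan(np.minimum(th,1.5))/np.maximum(th,1e-9); d=im["depth"]
    P=np.stack([x*s*d,-y*s*d,-d],-1); return P@im["pose"][:3,:3].T+im["pose"][:3,3]
np.set_printoptions(precision=2,suppress=True)
def st():
    s=readout.read_state(); R=s["orientation"]
    print("t",round(s["t"],2),"p",np.array(s["eef_pos"]),"yaw",np.degrees(np.arctan2(R[1][0],R[0][0])).round(2),"q",np.array(s["q"]),"F",np.array(s["wrist_force"]),"T",np.array(s["ft_torque"]),"w",s["width"],s["grasp_force"]); return s
E
python3 - <<'E'
from h import *
s=st(); print(np.array(s["orientation"]))
im=get_image("wrist"); C=fcloud(im); cv2.imwrite("pics/w1.png",im["frame"][...,::-1]); print(im["pose"])
for n in ["key","stand"]:
  for r in search_frame("wrist",n)[:3]: print(n,round(r["p"],2),w(im,r["position"]))
  for r in cut_out("wrist",n)[:3]:
    m=r["region"]&(im["depth"]>0); v,u=np.nonzero(m); print(" cut",r["p"],u.mean(),v.mean(),len(u),rect(C,m),np.percentile(C[m][:,2],[2,50,98]))
    if n=="key":
      h=m&(C[...,2]>80); print("  top",h.sum(),rect(C,h) if h.sum()>5 else "")
    else:
      h=m&(abs(C[...,2]-36)<4); print("  top",h.sum(),rect(C,h) if h.sum()>5 else "")
E
```

```text
t 4.12 p [544.47 201.11 199.48] yaw -149.39 q [ 0.29  0.21  1.23  0.    1.7  -1.82] F [-0.26  0.21  0.15] T [ 0.01  0.02 -0.03] w 85.69960190590251 0.0
[[-0.86 -0.51 -0.  ]
 [-0.51  0.86  0.  ]
 [ 0.    0.   -1.  ]]
[[ -0.51  -0.83  -0.22 487.96]
 [  0.86  -0.49  -0.13 167.95]
 [  0.    -0.26   0.97 372.93]
 [  0.     0.     0.     1.  ]]
key 0.68 [537.94 199.29  88.38]
 cut 0.79 326.60458015267176 228.65496183206108 1310 ((543.3678588867188, 199.69146728515625), (51.78911209106445, 21.257457733154297), 30.14008140563965) [36.34 85.32 87.66]
  top 728 ((541.0745849609375, 198.8846435546875), (38.90004348754883, 11.263612747192383), 30.694746017456055)
stand 0.96 [574.45 323.33  39.91]
stand 0.83 [577.17  65.66  33.84]
stand 0.83 [676.77 257.62  36.18]
 cut 0.98 309.1474770642202 358.4612385321101 4360 ((688.7706909179688, 263.3303527832031), (98.87644958496094, 67.97573852539062), 15.865781784057617) [ 5.04 36.37 38.01]
  top 3446 ((681.555419921875, 257.4276123046875), (81.38594055175781, 60.570709228515625), 15.878643035888672)
 cut 0.89 326.76788482834996 224.09789590254707 4515 ((548.0750732421875, 202.119384765625), (91.60736083984375, 68.62576293945312), 29.039304733276367) [ 5.81 36.51 38.31]
  top 4269 ((543.0987548828125, 200.65695190429688), (81.09171295166016, 60.52253723144531), 29.478748321533203)
 cut 0.89 189.69489077450802 186.21664560389962 5539 ((583.7680053710938, 55.92722702026367), (90.23780059814453, 79.28483581542969), 31.773767471313477) [ 5.77 36.24 37.95]
  top 4560 ((577.0932006835938, 62.23603057861328), (80.48152923583984, 61.691917419433594), 32.11387634277344)
```

View pics/w1.png

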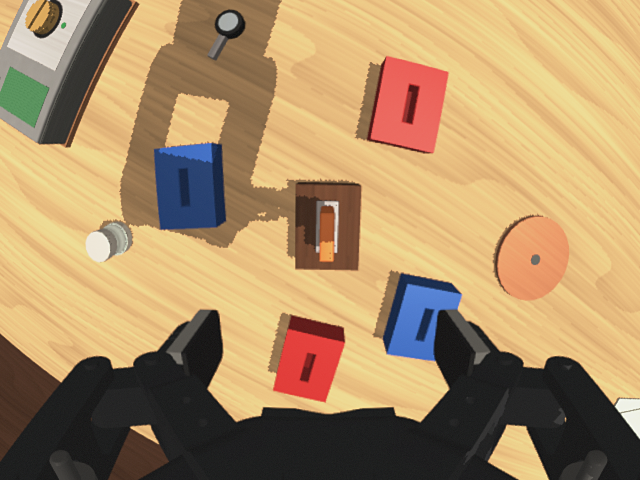

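The wrist view confirms it: the brown stand is at (327,225), with the orange handle between the fingers' sides. Descending and gripping.

Call:
play_rows(dp=[[-0.0038,-0.002,0],[0,0,-0.024],[0,0,-0.024],[0,0,-0.024],[0,0,-0.024],[0,0,-0.024],[0,0,-0.024],[0,0,-0.024],[0,0,-0.024],[0,0,0],[0,0,0],[0,0,0],[0,0,0],[0,0,0],[0,0,0],[0,0,0],[0,0,0],[0,0,0],[0,0,0]], dr=[[0,0,0],[0,0,0],[0,0,0],[0,0,0],[0,0,0],[0,0,0],[0,0,0],[0,0,0],[0,0,0],[0,0,0],[0,0,0],[0,0,0],[0,0,0],[0,0,0],[0,0,0],[0,0,0],[0,0,0],[0,0,0],[0,0,0]], claw=[1,1,1,1,1,1,1,1,1,1,-1,-1,-1,-1,-1,-1,-1,-1,-1], grip_force=60)

```text
t: 5.95
eef_pos: [541.0, 196.1, 48.2]
orientation: [[-0.865, -0.501, 0.001], [-0.501, 0.865, 0.001], [-0.001, -0.0, -1.0]]
wrist_force: [-1.7, 0.5, 5.8]
width: 10.0
grasp_force: 60.4
```

Run:
```python
from h import *
s=st()
```

```text
t 5.95 p [540.96 196.1   48.23] yaw -149.94 q [ 0.28  0.29  1.44  0.    1.41 -1.81] F [-1.74  0.46  5.8 ] T [ 0.05  0.26 -0.04] w 10.004969064659067 60.38885702379048
```

Call:
play_rows(dp=[[0,0,0.01],[0,0,0.02],[0,0,0.035],[0,0,0.04],[0,0,0.04],[0,0,0.02],[-0.0056,-0.0388,0],[-0.0056,-0.0388,0],[-0.0056,-0.0388,0],[-0.0056,-0.0388,0],[-0.0056,-0.0388,0],[-0.0056,-0.0388,0],[-0.0056,-0.0388,0],[-0.0056,-0.0388,0],[-0.0056,-0.0388,0],[-0.0056,-0.0388,0],[-0.0056,-0.0388,0],[-0.0056,-0.0388,0],[0,0,0],[0,0,0]], dr=[[0,0,0],[0,0,0],[0,0,0],[0,0,0],[0,0,0],[0,0,0],[0,0,-0.0086],[0,0,-0.0086],[0,0,-0.0086],[0,0,-0.0086],[0,0,-0.0086],[0,0,-0.0086],[0,0,-0.0086],[0,0,-0.0086],[0,0,-0.0086],[0,0,-0.0086],[0,0,-0.0086],[0,0,-0.0086],[0,0,0],[0,0,0]], claw=[-1,-1,-1,-1,-1,-1,-1,-1,-1,-1,-1,-1,-1,-1,-1,-1,-1,-1,-1,-1])

```text
t: 7.62
eef_pos: [486.3, -177.8, 179.2]
orientation: [[-0.992, 0.126, -0.001], [0.126, 0.992, 0.0], [0.001, 0.0, -1.0]]
wrist_force: [-0.7, 0.7, -0.2]
width: 9.8
grasp_force: 59.6
```

Run:
```python
from h import *
s=st()
im=get_image("wrist"); C=fcloud(im); print(im["pose"]); np.savez("w2.npz",C=C,f=im["frame"],K=im["K"],pose=im["pose"])
cv2.imwrite("pics/w2.png",im["frame"][...,::-1])
for n in ["slot","unit","key"]:
  for r in search_frame("wrist",n)[:2]: print(n,round(r["p"],2),w(im,r["position"]))
  for r in cut_out("wrist",n)[:2]:
    m=r["region"]&(im["depth"]>0); v,u=np.nonzero(m); print(" cut",r["p"],u.mean(),v.mean(),u.min(),u.max(),v.min(),v.max(),len(u),rect(C,m),np.percentile(C[m][:,2],[2,50,98]))
    if n=="unit": h=m&(abs(C[...,2]-60)<4); print("  top",rect(C,h))
    if n=="slot": h=m&(abs(C[...,2]-79)<4); print("  top",rect(C,h),cv2.minEnclosingCircle(C[h][:,:2].astype(np.float32)))
```

```text
t 7.62 p [ 486.31 -177.82  179.21] yaw 172.76 q [-0.42  0.04  1.46  0.    1.65 -1.87] F [-0.7   0.75 -0.22] T [ 0.03 -0.06  0.04] w 9.844805931862073 59.64266385650262
[[   0.13   -0.96   -0.26  421.01]
 [   0.99    0.12    0.03 -169.14]
 [   0.     -0.26    0.97  352.63]
 [   0.      0.      0.      1.  ]]
slot 0.6 [ 480.37 -178.07   75.91]
 cut 0.88 328.35084241823586 235.69177403369673 306 353 220 256 1009 ((479.31866455078125, -174.70159912109375), (37.02173614501953, 30.013900756835938), 81.20836639404297) [64.37 79.17 81.07]
  top ((481.9023132324219, -175.56329345703125), (35.588050842285156, 24.64392852783203), 81.20836639404297) ((487.0374450683594, -176.45529174804688), 18.92488670349121)
unit 0.79 [ 480.13 -165.73   61.87]
 cut 0.73 334.52551838003205 240.3945029864517 243 414 162 373 20593 ((526.3779296875, -177.10867309570312), (155.0182647705078, 192.8207244873047), 89.9721908569336) [10.99 61.02 79.5 ]
  top ((521.87939453125, -176.44515991210938), (177.10215759277344, 127.82357788085938), 0.08884894847869873)
 cut 0.36 627.7603498542275 242.01924198250728 608 639 202 285 1715 ((539.93212890625, 176.0277099609375), (49.845008850097656, 98.84880065917969), 82.12079620361328) [ 1.02 22.14 37.55]
  top ((0.0, 0.0), (0.0, 0.0), 0.0)
key 0.82 [ 477.74 -175.51  220.85]
 cut 0.78 329.27717108684345 299.7909516380655 311 350 245 370 3846 ((535.7427978515625, -182.7823486328125), (20.451345443725586, 144.23703002929688), 82.17922973632812) [170.43 216.83 218.68]
```

View pics/w2.png

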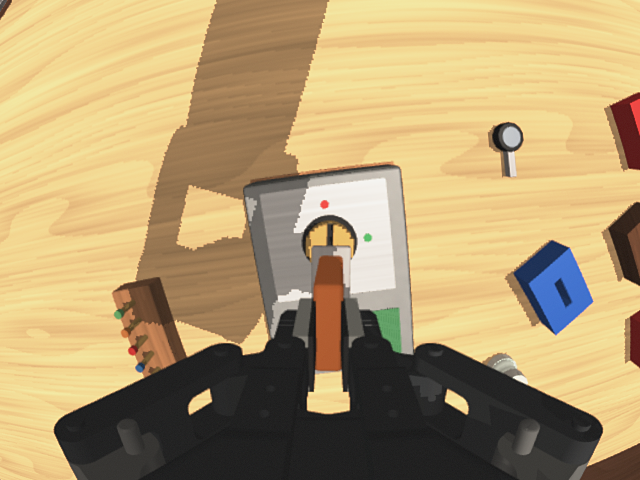

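The view shows the key held upright in the gripper at (330,300). The latch is at (330,238), partly hidden, with its slot running nearly along the key; red dot (324,204), green dot (368,238). Next I'll measure the dot, slot and key geometry.

Run:
```python
from h import *
d=np.load("w2.npz"); C=d["C"]; f=d["f"].astype(int); r,g,b=f[...,0],f[...,1],f[...,2]
v,u=np.mgrid[:480,:640]; box=(u>290)&(u<385)&(v>190)&(v<262)
red=box&(r>150)&(g<90)&(v<215); gr=box&(g>r+40)&(u>358)&(v<250)
R=C[red].mean(0);G=C[gr].mean(0); print("red",red.sum(),R,"green",gr.sum(),G)
top=(abs(C[...,2]-79.5)<3)&box; print("head",top.sum())
# circle fit on rim: boundary of head region, upper half
from scipy.optimize import least_squares
ang=[];P=C[top][:,:2]; c0=np.array([487,-176.5])
a=np.degrees(np.arctan2(*(P-c0).T[::-1])); rr=np.hypot(*(P-c0).T); rim=[]
for k in range(-180,180,10):
    m=(a>=k)&(a<k+10)
    if m.sum()>3 and rr[m].max()>14: rim.append(P[m][rr[m].argmax()])
rim=np.array(rim); s=least_squares(lambda q:np.hypot(*(rim-q[:2]).T)-17.7,[487,-176.5],loss="soft_l1"); print("c",s.x,s.fun.round(1))
dk=box&(abs(C[...,0]-480)<14)&(abs(C[...,1]+176)<9)&(C[...,2]<78)&(C[...,2]>62)&(v<247)&(np.hypot(C[...,0]-487,C[...,1]+176.5)<17)
Q=C[dk]; print("slot px",dk.sum(),Q.mean(0)); 
if dk.sum()>5: l=cv2.fitLine(Q[:,:2].astype(np.float32),2,0,.01,.01).ravel(); print(l,np.degrees(np.arctan2(l[1],l[0])))
h=(abs(C[...,2]-217)<4)&(abs(C[...,1]+180)<40)&(r>g+40); print("handle top",rect(C,h),C[h].mean(0))
fl=(abs(C[...,2]-171)<4)&(abs(u-330)<40); print("flange",fl.sum(),rect(C,fl) if fl.sum()>5 else "")
crop=f[195:260,285:390].astype(np.uint8)[...,::-1]; cv2.imwrite("pics/c.png",cv2.resize(crop,None,fx=7,fy=7,interpolation=cv2.INTER_CUBIC))
```

```text
red 36 [ 456.57 -176.39   62.13] green 52 [ 486.22 -145.97   67.7 ]
head 740
c [ 486.81 -176.45] [ 0.1 -0.3  0.2  0.   0.5  0.4  1.1  0.1 -0.   0.5  1.1  0.5  1.7  1.1
  0.1 -0.2  1.   1.2 -0.1  0.1  0.5  0.2 -0.1 -0.2]
slot px 148 [ 477.99 -175.06   72.98]
[   0.99   -0.13  477.99 -175.06] -7.5327888
handle top ((487.8101806640625, -177.79287719726562), (11.553524017333984, 40.36737060546875), 82.66633605957031) [ 485.75 -177.33  217.49]
flange 966 ((478.03326416015625, -174.8958740234375), (20.40993881225586, 27.82145881652832), 82.47126770019531)
```

View pics/c.png

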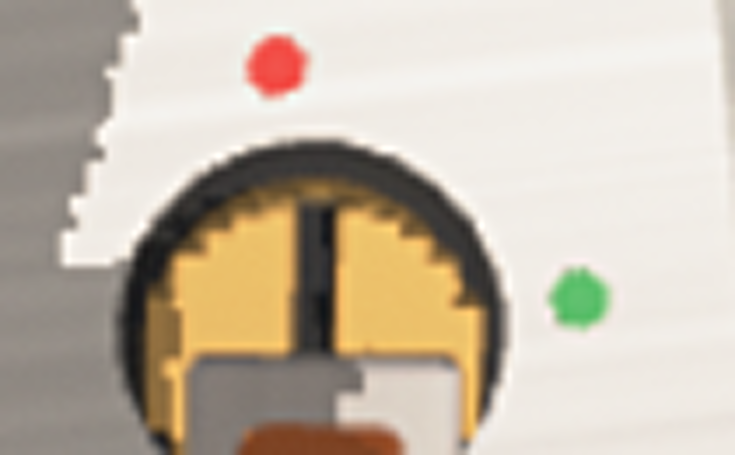

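Run:
```python
from h import *
d=np.load("w2.npz"); C=d["C"]; f=d["f"].astype(int); r,g=f[...,0],f[...,1]
v,u=np.mgrid[:480,:640]; t=np.radians(-7.3); ax=np.array([np.cos(t),np.sin(t)]); ay=np.array([-np.sin(t),np.cos(t)])
c=np.array([486.3,-177.8])
def loc(m): P=C[m]; return np.c_[(P[:,:2]-c)@ax,(P[:,:2]-c)@ay,P[:,2]]
reg=(abs(u-330)<30)&(v>235)&(v<390)
for nm,m in [("flange",reg&(abs(C[...,2]-171)<3)&(r<g+25)),("handle",reg&(C[...,2]>214.5)&(C[...,2]<221)&(r>g+40))]:
    L=loc(m); A=np.c_[L[:,:2],np.ones(len(L))]; k=np.linalg.lstsq(A,L[:,2],rcond=None)[0]
    print(nm,len(L),"slopes deg",np.degrees(k[:2]),"z0",k[2],"x",np.percentile(L[:,0],[0,2,98,100]),"resid",(L[:,2]-A@k).std())
    for a in range(-26,26,4):
        q=L[(L[:,0]>=a)&(L[:,0]<a+4)]
        if len(q)>5: print("  ",a,len(q),np.round([q[:,1].min(),q[:,1].max(),(q[:,1].min()+q[:,1].max())/2],2))
```

```text
flange 856 slopes deg [-0.31  1.82] z0 171.48038365122744 x [-22.4  -22.2    4.13   5.26] resid 0.6832899555566204
   -26 32 [-6.05 10.47  2.21]
   -22 300 [-7.66 11.5   1.92]
   -18 128 [-8.21 11.63  1.71]
   -14 110 [-8.27 11.67  1.7 ]
   -10 94 [-8.36 11.78  1.71]
   -6 87 [-8.39 11.89  1.75]
   -2 57 [-8.31 11.97  1.83]
   2 48 [-7.93 11.99  2.03]
handle 2271 slopes deg [0.54 1.67] z0 217.53691555898342 x [-18.69 -17.77  20.06  21.68] resid 0.703246505127099
   -22 25 [-4.27  4.73  0.23]
   -18 329 [-5.06  5.93  0.43]
   -14 258 [-5.55  5.98  0.22]
   -10 241 [-4.34  5.2   0.43]
   -6 228 [-4.42  5.27  0.42]
   -2 218 [-4.42  5.28  0.43]
   2 219 [-4.48  5.32  0.42]
   6 210 [-4.54  5.41  0.43]
   10 207 [-4.6   5.43  0.41]
   14 184 [-4.65  5.06  0.21]
   18 152 [-5.1   5.93  0.41]
```

The key is tilted about 1.8° in the grip. I'll level it, shift by about -1 mm in x, lower it and recheck.

Call:
play_rows(dp=[[-0.0014,0.0001,0],[0,0,-0.02],[0,0,-0.02],[0,0,-0.02],[0,0,-0.009],[0,0,0],[0,0,0]], dr=[[-0.0049,0.0006,0],[0,0,0],[0,0,0],[0,0,0],[0,0,0],[0,0,0],[0,0,0]], claw=[-1,-1,-1,-1,-1,-1,-1])

```text
t: 8.55
eef_pos: [485.9, -176.3, 124.6]
orientation: [[-0.992, 0.123, -0.004], [0.123, 0.992, -0.031], [0.0, -0.031, -1.0]]
wrist_force: [0.6, 0.6, -0.9]
width: 10.0
grasp_force: 59.6
```

```bash
cat > k.py <<'E'
from h import *
s=st(); print(np.array(s["orientation"]))
p=np.array(s["eef_pos"]); R=np.array(s["orientation"]); im=get_image("wrist"); C=fcloud(im); f=im["frame"].astype(int); r,g=f[...,0],f[...,1]
np.savez("w3.npz",C=C,f=im["frame"],K=im["K"],pose=im["pose"])
v,u=np.mgrid[:480,:640]; ax=-R[:2,0]/np.hypot(*R[:2,0]); ay=np.array([-ax[1],ax[0]])
c=p[:2]
def loc(m): P=C[m]; return np.c_[(P[:,:2]-c)@ax,(P[:,:2]-c)@ay,P[:,2]]
reg=(abs(u-330)<30)&(v>225)&(v<390); zf=p[2]-8; zh=p[2]+38
for nm,m in [("flange",reg&(abs(C[...,2]-zf)<3)&(r<g+25)),("handle",reg&(abs(C[...,2]-zh)<3)&(r>g+40))]:
    L=loc(m); A=np.c_[L[:,:2],np.ones(len(L))]; k=np.linalg.lstsq(A,L[:,2],rcond=None)[0]
    q=L[(L[:,0]>-16)&(L[:,0]<12)]; mids=[(L[(L[:,0]>=a)&(L[:,0]<a+3),1].min()+L[(L[:,0]>=a)&(L[:,0]<a+3),1].max())/2 for a in range(-16,0,3)]
    print(nm,len(L),"slopes deg",np.degrees(k[:2]),"z0",k[2],"x",L[:,0].min(),L[:,0].max(),"ymid",np.round(mids,2))
n=np.array([486.8,-176.4]); print("latch in local",(n-c)@ax,(n-c)@ay)
dk=(C[...,2]<77)&(C[...,2]>62)&(np.hypot(C[...,0]-487,C[...,1]+176.5)<16.5)&(v<250)&(abs((C[...,:2]-n)@ay)<6)
Q=loc(dk); print("slot px",dk.sum()); 
if dk.sum()>8:
  l=cv2.fitLine(Q[:,:2].astype(np.float32),2,0,.01,.01).ravel(); print("slot loc line",l,"deg",np.degrees(np.arctan(l[1]/l[0])),"y at 0",l[3]-l[2]*l[1]/l[0])
cv2.imwrite("pics/c3.png",cv2.resize(im["frame"][190:310,270:400][...,::-1],None,fx=5,fy=5,interpolation=cv2.INTER_CUBIC))
E
python3 k.py
```

```text
t 8.55 p [ 485.86 -176.31  124.57] yaw 172.93 q [-0.4   0.06  1.55 -0.03  1.53 -1.85] F [ 0.62  0.65 -0.86] T [0.02 0.02 0.  ] w 9.954805085195613 59.643945107236505
[[-0.99  0.12 -0.  ]
 [ 0.12  0.99 -0.03]
 [ 0.   -0.03 -1.  ]]
flange 871 slopes deg [0.3 0.2] z0 116.9378598617862 x -22.453204305064368 5.638358986045104 ymid [1.24 1.23 1.19 1.46 1.77 1.77]
handle 2277 slopes deg [ 0.71 -0.14] z0 162.91287530836644 x -18.60484243314188 21.669893421339857 ymid [1.57 1.35 1.59 1.62 1.61 1.61]
latch in local 0.9441044352146826 0.030939374713126338
slot px 36
slot loc line [  0.09   1.   -13.95   0.36] deg 84.77263 y at 0 152.87132
```

View pics/c3.png

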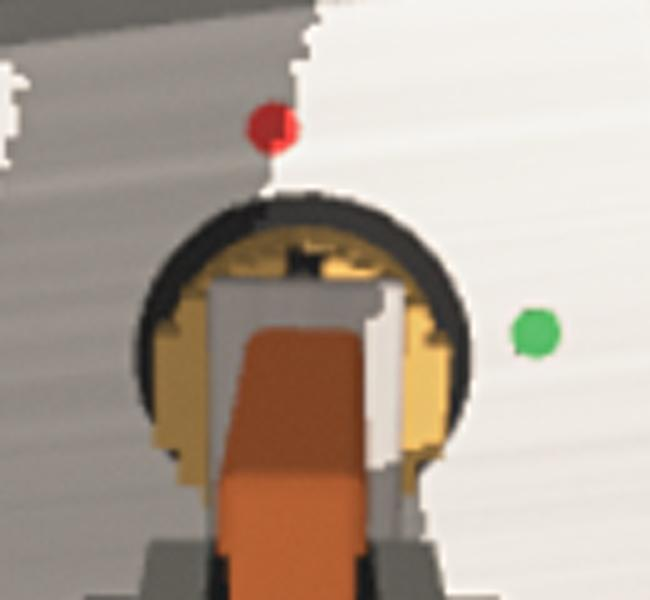

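Run:
```python
from h import *
d=np.load("w3.npz"); C=d["C"]; K=d["K"]; print(K, d["pose"])
f=d["f"].astype(int)
p=np.array([485.86,-176.31]); ax=np.array([.9924,-.123]); ay=np.array([.123,.9924])
for v in (240,241,242,243,244): print(v,[(tuple(f[v,u]),np.round(np.r_[(C[v,u,:2]-p)@ax,(C[v,u,:2]-p)@ay,C[v,u,2]],1).tolist()) for u in range(326,337)])
P=C.reshape(-1,3); v,u=np.mgrid[:480,:640]
m=(abs(C[...,2]-79.3)<2.5)&(np.hypot(C[...,0]-487,C[...,1]+176.5)<24); Q=C[m][:,:2]; print(m.sum())
from scipy.optimize import least_squares
hull=cv2.convexHull(Q.astype(np.float32))[:,0]
s=least_squares(lambda q:np.hypot(*(hull-q[:2]).T)-18,[487,-176.5],loss="soft_l1",f_scale=.3); print("c",s.x,s.fun.round(1),"local",(s.x-p)@ax,(s.x-p)@ay)
```

```text
[[371.65   0.   327.9 ]
 [  0.   371.65 255.88]
 [  0.     0.     1.  ]] [[   0.12   -0.96   -0.26  421.07]
 [   0.99    0.11    0.06 -162.45]
 [  -0.03   -0.26    0.96  297.86]
 [   0.      0.      0.      1.  ]]
240 [((np.int64(106), np.int64(82), np.int64(48)), [-16.3, -2.2, 77.3]), ((np.int64(67), np.int64(53), np.int64(37)), [-15.2, -1.7, 72.1]), ((np.int64(40), np.int64(37), np.int64(34)), [-15.3, -1.1, 72.6]), ((np.int64(42), np.int64(39), np.int64(34)), [-15.5, -0.5, 73.6]), ((np.int64(65), np.int64(53), np.int64(40)), [-15.3, 0.1, 72.6]), ((np.int64(107), np.int64(85), np.int64(56)), [-15.2, 0.8, 72.1]), ((np.int64(108), np.int64(86), np.int64(57)), [-15.4, 1.4, 73.0]), ((np.int64(104), np.int64(84), np.int64(54)), [-15.2, 2.0, 72.3]), ((np.int64(102), np.int64(81), np.int64(54)), [-15.5, 2.6, 73.4]), ((np.int64(105), np.int64(83), np.int64(51)), [-16.0, 3.3, 75.5]), ((np.int64(121), np.int64(93), np.int64(54)), [-16.1, 3.9, 76.2])]
241 [((np.int64(112), np.int64(86), np.int64(49)), [-15.6, -2.2, 76.8]), ((np.int64(68), np.int64(54), np.int64(39)), [-14.9, -1.7, 73.6]), ((np
[... 2293 characters left out ...]
nt64(52), np.int64(49), np.int64(49)), [-12.8, -0.5, 73.1]), ((np.int64(56), np.int64(53), np.int64(51)), [-12.7, 0.1, 72.6]), ((np.int64(54), np.int64(52), np.int64(49)), [-12.7, 0.8, 72.6]), ((np.int64(36), np.int64(36), np.int64(36)), [-12.7, 1.4, 72.5]), ((np.int64(49), np.int64(42), np.int64(32)), [-13.0, 2.0, 73.9]), ((np.int64(150), np.int64(115), np.int64(65)), [-12.9, 2.6, 73.4]), ((np.int64(227), np.int64(172), np.int64(94)), [-14.4, 3.3, 79.7]), ((np.int64(249), np.int64(202), np.int64(110)), [-14.5, 3.9, 80.1])]
634
c [ 487.02 -176.35] [ 0.8  1.2  1.   0.8 -0.3  0.4  1.3  0.9  0.3  0.1 -0.2 -0.1 -0.   0.8
  0.9  1.2  1.   1.1  0.8  1.1] local 1.1596598166560836 0.0993845073442102
```

Slot centre is about 1.1 mm to the -y side of the key. I'll correct that and lower the tip to about 75 mm, still above the slot floor, to feel whether it enters.

Call:
play_rows(dp=[[-0.0008,-0.0013,0],[0,0,-0.005],[0,0,-0.005],[0,0,-0.002],[0,0,-0.002],[0,0,-0.002],[0,0,-0.002],[0,0,-0.002],[0,0,0],[0,0,0]], dr=[[0,0,0],[0,0,0],[0,0,0],[0,0,0],[0,0,0],[0,0,0],[0,0,0],[0,0,0],[0,0,0],[0,0,0]], claw=[-1,-1,-1,-1,-1,-1,-1,-1,-1,-1])

```text
t: 9.43
eef_pos: [485.1, -177.5, 108.1]
orientation: [[-0.992, 0.123, -0.004], [0.123, 0.992, -0.031], [0.0, -0.031, -1.0]]
wrist_force: [-0.0, 0.2, -1.1]
width: 9.8
grasp_force: 59.6
```

```bash
python3 k.py
```

```text
t 9.43 p [ 485.07 -177.54  108.15] yaw 172.91 q [-0.4   0.07  1.57 -0.03  1.49 -1.85] F [-0.05  0.17 -1.07] T [ 0.06 -0.02  0.02] w 9.825809741768309 59.643151173368096
[[-0.99  0.12 -0.  ]
 [ 0.12  0.99 -0.03]
 [ 0.   -0.03 -1.  ]]
flange 879 slopes deg [0.5  0.14] z0 100.5572779204651 x -22.42749387989069 5.700118717288773 ymid [1.42 1.2  1.2  1.21 1.76 1.78]
handle 2275 slopes deg [ 0.78 -0.22] z0 146.47828861604586 x -18.594942052228685 21.366266441619164 ymid [1.58 1.32 1.62 1.61 1.61 1.59]
latch in local 1.5763425682772512 1.3478640915986655
slot px 0
```

It's in: the tip is at about 74.5 mm with no contact force. Now pressing slowly.

Call:
play_rows(dp=[[0,0,-0.0012],[0,0,-0.0012],[0,0,-0.0012],[0,0,-0.0012],[0,0,-0.0012],[0,0,0]], dr=[[0,0,0],[0,0,0],[0,0,0],[0,0,0],[0,0,0],[0,0,0]], claw=[-1,-1,-1,-1,-1,-1])

```text
t: 9.98
eef_pos: [485.2, -177.6, 103.6]
orientation: [[-0.992, 0.123, -0.003], [0.123, 0.992, -0.031], [-0.001, -0.031, -1.0]]
wrist_force: [-0.6, 0.2, 3.5]
width: 10.0
grasp_force: 60.1
```

Call:
play_rows(dp=[[0,0,-0.0012],[0,0,-0.0012],[0,0,0]], dr=[[0,0,0],[0,0,0],[0,0,0]], claw=[-1,-1,-1])

```text
t: 10.23
eef_pos: [485.2, -177.6, 101.5]
orientation: [[-0.992, 0.123, -0.003], [0.123, 0.992, -0.031], [-0.0, -0.031, -1.0]]
wrist_force: [0.2, -0.4, 3.8]
width: 9.6
grasp_force: 60.2
```

Call:
play_rows(dp=[[0,0,-0.0012],[0,0,-0.0012],[0,0,0]], dr=[[0,0,0],[0,0,0],[0,0,0]], claw=[-1,-1,-1])

```text
t: 10.48
eef_pos: [485.2, -177.6, 99.6]
orientation: [[-0.992, 0.123, -0.004], [0.123, 0.992, -0.031], [-0.0, -0.031, -1.0]]
wrist_force: [-0.5, -0.7, 4.3]
width: 10.2
grasp_force: 60.3
```

Call:
play_rows(dp=[[0,0,-0.001],[0,0,-0.001],[0,0,0]], dr=[[0,0,0],[0,0,0],[0,0,0]], claw=[-1,-1,-1])

```text
t: 10.73
eef_pos: [485.2, -177.6, 98.1]
orientation: [[-0.992, 0.123, -0.003], [0.123, 0.992, -0.031], [-0.0, -0.031, -1.0]]
wrist_force: [-0.9, 0.3, 3.8]
width: 9.7
grasp_force: 60.4
```

Call:
play_rows(dp=[[0,0,-0.001],[0,0,-0.001],[0,0,0]], dr=[[0,0,0],[0,0,0],[0,0,0]], claw=[-1,-1,-1])

```text
t: 10.98
eef_pos: [485.6, -177.9, 97.8]
orientation: [[-0.992, 0.124, -0.002], [0.124, 0.992, -0.032], [-0.002, -0.032, -0.999]]
wrist_force: [-3.1, 0.4, 10.6]
width: 9.9
grasp_force: 61.2
```

Bottomed at about 7.7 mm depth with about 11.7 N. Now turning clockwise in stages, shifting slightly to allow for the offset between key axis and TCP.

Call:
play_rows(dp=[[0,0.0001,0],[0,0.0001,0],[0,0.0001,0],[0,0.0001,0],[0,0.0001,0],[0,0.0001,0],[0,0.0001,0],[0,0.0001,0]], dr=[[0,0,-0.008],[0,0,-0.008],[0,0,-0.008],[0,0,-0.008],[0,0,-0.008],[0,0,-0.008],[0,0,-0.008],[0,0,-0.008]], claw=[-1,-1,-1,-1,-1,-1,-1,-1])

```text
t: 11.65
eef_pos: [485.8, -177.2, 97.8]
orientation: [[-0.864, 0.504, -0.013], [0.504, 0.863, -0.028], [-0.002, -0.031, -1.0]]
wrist_force: [-1.1, 1.2, 10.9]
width: 10.0
grasp_force: 61.0
```

```bash
python3 -c "
from h import *
st()"
```

```text
t 11.65 p [ 485.78 -177.18   97.8 ] yaw 149.73 q [-0.4   0.09  1.57 -0.03  1.48 -1.44] F [-1.06  1.24 10.94] T [ 0.08  0.27 -0.03] w 9.965151928790066 61.02995426394045
```

Call:
play_rows(dp=[[0,0.0001,0],[0,0.0001,0],[0,0.0001,0],[0,0.0001,0],[0,0.0001,0],[0.0001,0.0001,0],[0.0001,0.0001,0],[0.0001,0.0001,0],[0.0001,0.0001,0],[0.0001,0.0001,0]], dr=[[0,0,-0.008],[0,0,-0.008],[0,0,-0.008],[0,0,-0.008],[0,0,-0.008],[0,0,-0.008],[0,0,-0.008],[0,0,-0.008],[0,0,-0.008],[0,0,-0.008]], claw=[-1,-1,-1,-1,-1,-1,-1,-1,-1,-1])

```text
t: 12.48
eef_pos: [486.1, -176.3, 97.8]
orientation: [[-0.514, 0.857, -0.025], [0.858, 0.514, -0.017], [-0.002, -0.03, -1.0]]
wrist_force: [-0.9, 0.4, 10.3]
width: 10.0
grasp_force: 61.1
```

```bash
python3 -c "
from h import *
st()"
```

```text
t 12.48 p [ 486.14 -176.26   97.8 ] yaw 120.94 q [-0.4   0.1   1.56 -0.03  1.5  -0.94] F [-0.86  0.42 10.3 ] T [0.15 0.36 0.1 ] w 10.006194825242742 61.05970132397488
```

Remaining: about 32° to tool yaw near 89°.

Call:
play_rows(dp=[[0.0001,0.0001,0],[0.0001,0.0001,0],[0.0001,0.0001,0],[0.0001,0.0001,0],[0.0001,0.0001,0],[0.0001,0.0001,0],[0,0.0001,0],[0,0,0],[0,0,0],[0,0,0],[0,0,0]], dr=[[0,0,-0.008],[0,0,-0.008],[0,0,-0.008],[0,0,-0.008],[0,0,-0.008],[0,0,-0.008],[0,0,-0.008],[0,0,-0.008],[0,0,-0.008],[0,0,-0.008],[0,0,-0.006]], claw=[-1,-1,-1,-1,-1,-1,-1,-1,-1,-1,-1])

```text
t: 13.4
eef_pos: [486.7, -175.6, 97.8]
orientation: [[0.0, 1.0, -0.029], [1.0, -0.0, -0.001], [-0.001, -0.029, -1.0]]
wrist_force: [-1.0, 0.8, 10.8]
width: 9.9
grasp_force: 61.0
```

```bash
python3 -c "
from h import *
st()"
```

```text
t 13.4 p [ 486.74 -175.62   97.81] yaw 89.98 q [-0.41  0.11  1.55 -0.01  1.51 -0.41] F [-0.97  0.85 10.85] T [0.33 0.21 0.05] w 9.903096420592748 61.02707062382251
```

Call:
play_rows(dp=[[0,0,0],[0,0,0],[0,0,0],[0,0,0]], dr=[[0,0,-0.003],[0,0,-0.003],[0,0,-0.003],[0,0,0]], claw=[-1,-1,-1,-1])

```text
t: 13.73
eef_pos: [486.8, -175.6, 97.8]
orientation: [[0.055, 0.998, -0.028], [0.998, -0.055, 0.001], [-0.0, -0.028, -1.0]]
wrist_force: [-0.5, 1.2, 10.6]
width: 9.9
grasp_force: 61.0
```

```bash
python3 -c "
from h import *
st()"
```

```text
t 13.73 p [ 486.81 -175.59   97.81] yaw 86.83 q [-0.41  0.11  1.55 -0.01  1.51 -0.36] F [-0.5   1.25 10.56] T [ 0.28  0.2  -0.01] w 9.94404901686072 61.0198654839769
```

Call:
play_rows(dp=[[0,0,0.0015],[0,0,0.0015],[0,0,0.0015],[0,0,0.0015],[0,0,0.0015],[0,0,0.0015],[0,0,0.0015],[0,0,0.0015],[0,0,0.0015],[0,0,0.0015],[0,0,0]], dr=[[0,0,0.003],[0,0,0],[0,0,0],[0,0,0],[0,0,0],[0,0,0],[0,0,0],[0,0,0],[0,0,0],[0,0,0],[0,0,0]], claw=[-1,-1,-1,-1,-1,-1,-1,-1,-1,-1,-1])

```text
t: 14.65
eef_pos: [485.7, -175.4, 108.0]
orientation: [[0.036, 0.999, -0.032], [0.999, -0.036, 0.001], [0.0, -0.032, -0.999]]
wrist_force: [1.2, 0.5, -1.7]
width: 9.9
grasp_force: 59.6
```

Call:
play_rows(dp=[[0,0,0.005],[0,0,0.005],[0,0,0.01],[0,0,0.02],[0,0,0.03],[0,0,0.03],[0,0,0],[0,0,0]], dr=[[0,0,0],[0,0,0],[0,0,0],[0,0,0],[0,0,0],[0,0,0],[0,0,0],[0,0,0]], claw=[-1,-1,-1,-1,-1,-1,-1,-1])

```text
t: 15.32
eef_pos: [486.6, -175.9, 190.5]
orientation: [[0.036, 0.999, -0.028], [0.999, -0.036, -0.001], [-0.002, -0.028, -1.0]]
wrist_force: [0.2, 0.4, -1.0]
width: 9.4
grasp_force: 59.7
```

Run:
```python
from h import *
s=st(); a=get_image("top"); Ct=cloud(a); m=np.hypot(Ct[...,0]-487,Ct[...,1]+176.5)<14; print("top head z",np.percentile(Ct[m][:,2],[5,50,95]))
im=get_image("wrist"); C=fcloud(im); m=(np.hypot(C[...,0]-487,C[...,1]+176.5)<17)&(C[...,2]<90); print("wrist head z",m.sum(),np.percentile(C[m][:,2],[5,50,95]))
i=im["frame"][...,::-1]; cv2.imwrite("pics/w4.png",np.ascontiguousarray(cv2.resize(i[130:370,200:460],None,fx=2.3,fy=2.3,interpolation=cv2.INTER_CUBIC)))
for r in cut_out("wrist","slot")[:1]: q=r["region"]&(im["depth"]>0); print(r["p"],rect(C,q),np.median(C[q][:,2]))
```

```text
t 15.32 p [ 486.61 -175.94  190.54] yaw 87.94 q [-0.41  0.06  1.42 -0.01  1.69 -0.38] F [ 0.18  0.4  -1.02] T [ 0.03 -0.02  0.01] w 9.363608061920646 59.69782406464219
top head z [539.69 543.34 545.65]
wrist head z 780 [72.29 79.24 80.47]
0.64 ((491.6108703613281, -167.73492431640625), (31.31167221069336, 39.196998596191406), 66.47149658203125) 79.09783789018957
```

View pics/w4.png

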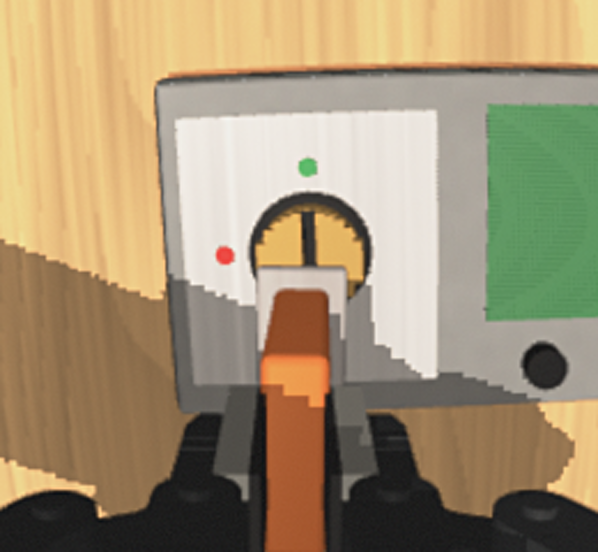

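Locked: the slot points to the green dot at (308,167) in the crop and the head is back up at 79 mm. Returning to the stand.

Call:
play_rows(dp=[[0.0039,0.026,0],[0.0039,0.026,0],[0.0039,0.026,0],[0.0039,0.026,0],[0.0039,0.026,0],[0.0039,0.026,0],[0.0039,0.026,0],[0.0039,0.026,0],[0.0039,0.026,0],[0.0039,0.026,0],[0.0039,0.026,0],[0.0039,0.026,0],[0.0039,0.026,0],[0.0039,0.026,0],[0.0039,0.026,0],[0.0039,0.026,0],[0.0039,0.026,0],[0.0039,0.026,0],[0,0,0],[0,0,0]], dr=[[0,0,0.0188],[0,0,0.0188],[0,0,0.0188],[0,0,0.0188],[0,0,0.0188],[0,0,0.0188],[0,0,0.0188],[0,0,0.0188],[0,0,0.0188],[0,0,0.0188],[0,0,0.0188],[0,0,0.0188],[0,0,0.0188],[0,0,0.0188],[0,0,0.0188],[0,0,0.0188],[0,0,0.0188],[0,0,0.0188],[0,0,0],[0,0,0]], claw=[-1,-1,-1,-1,-1,-1,-1,-1,-1,-1,-1,-1,-1,-1,-1,-1,-1,-1,-1,-1])

```text
t: 17.13
eef_pos: [541.5, 199.2, 186.9]
orientation: [[-0.868, -0.496, 0.013], [-0.497, 0.868, -0.028], [0.003, -0.031, -1.0]]
wrist_force: [-0.5, -0.7, -0.9]
width: 9.5
grasp_force: 59.6
```

Call:
play_rows(dp=[[0,0,-0.025],[0,0,-0.025],[0,0,-0.025],[0,0,-0.015],[0,0,0],[0,0,0]], dr=[[0,0,0],[0,0,0],[0,0,0],[0,0,0],[0,0,0],[0,0,0]], claw=[-1,-1,-1,-1,-1,-1])

```text
t: 17.63
eef_pos: [541.9, 198.1, 116.2]
orientation: [[-0.869, -0.495, 0.014], [-0.495, 0.868, -0.027], [0.001, -0.031, -1.0]]
wrist_force: [-0.3, -0.2, -1.1]
width: 9.5
grasp_force: 59.6
```

```bash
python3 k.py
python3 - <<'E'
from h import *
d=np.load("w3.npz"); C=d["C"]; f=d["f"].astype(int)
h=(abs(C[...,2]-36.5)<2.5)&(np.hypot(C[...,0]-543,C[...,1]-200.7)<56); print("stand top",h.sum(),rect(C,h))
i=d["f"][...,::-1]; cv2.imwrite("pics/w5.png",np.ascontiguousarray(cv2.resize(i[130:370,200:460],None,fx=2.3,fy=2.3,interpolation=cv2.INTER_CUBIC)))
E
```

```text
t 17.63 p [541.93 198.1  116.16] yaw -150.33 q [ 0.3   0.24  1.37 -0.03  1.53 -1.78] F [-0.27 -0.21 -1.12] T [ 0.02 -0.01  0.07] w 9.500640605010735 59.64058087673038
[[-0.87 -0.49  0.01]
 [-0.5   0.87 -0.03]
 [ 0.   -0.03 -1.  ]]
flange 870 slopes deg [0.64 0.22] z0 108.57032151946218 x -22.183093055029197 5.685966470953819 ymid [1.44 1.44 1.45 1.73 1.5  1.51]
handle 2282 slopes deg [ 0.53 -0.13] z0 154.48948247137548 x -18.32504649113365 22.114297136497115 ymid [1.6  1.57 1.6  1.59 1.61 1.61]
latch in local -233.30625995883253 -298.0937025975524
slot px 0
stand top 6349 ((543.310302734375, 200.1521759033203), (80.40426635742188, 60.501163482666016), 29.53257942199707)
```

View pics/w5.png

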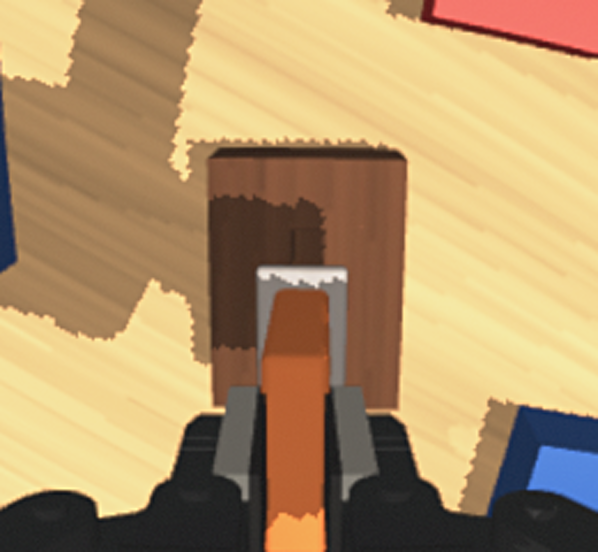

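The key is centred over the dark stand's pocket to within 1 mm. Lowering.

Call:
play_rows(dp=[[0.0005,0,-0.02],[0,0,-0.02],[0,0,-0.01],[0,0,-0.01],[0,0,-0.008],[0,0,-0.006],[0,0,-0.004],[0,0,-0.004],[0,0,-0.0025],[0,0,0],[0,0,0]], dr=[[0,0,0],[0,0,0],[0,0,0],[0,0,0],[0,0,0],[0,0,0],[0,0,0],[0,0,0],[0,0,0],[0,0,0],[0,0,0]], claw=[-1,-1,-1,-1,-1,-1,-1,-1,-1,-1,-1])

```text
t: 18.6
eef_pos: [542.7, 198.9, 49.0]
orientation: [[-0.868, -0.496, 0.016], [-0.497, 0.868, -0.027], [-0.0, -0.031, -1.0]]
wrist_force: [0.4, -1.0, -0.7]
width: 9.9
grasp_force: 59.6
```

Call:
play_rows(dp=[[0,0,-0.001],[0,0,0],[0,0,0],[0,0,0],[0,0,0],[0,0,0],[0,0,0],[0,0,0],[0,0,0],[0,0,0],[0,0,0]], dr=[[0,0,0],[0,0,0],[0,0,0],[0,0,0],[0,0,0],[0,0,0],[0,0,0],[0,0,0],[0,0,0],[0,0,0],[0,0,0]], claw=[-1,-1,-0.6,-0.3,0,0.3,0.6,1,1,1,1])

```text
t: 19.52
eef_pos: [542.6, 198.8, 48.0]
orientation: [[-0.868, -0.496, 0.015], [-0.497, 0.868, -0.027], [-0.0, -0.031, -1.0]]
wrist_force: [-0.4, 0.4, -0.3]
width: 85.3
grasp_force: 0.0
```

Call:
play_rows(dp=[[0,0,0.01],[0,0,0.02],[0,0,0.03],[0,0,0.04],[0,0,0.04],[0,0,0.04],[0,0,0],[0,0,0],[0,0,0]], dr=[[0,0,0],[0,0,0],[0,0,0],[0,0,0],[0,0,0],[0,0,0],[0,0,0],[0,0,0],[0,0,0]], claw=[1,1,1,1,1,1,1,1,1])

```text
t: 20.27
eef_pos: [542.3, 198.8, 191.7]
orientation: [[-0.868, -0.496, 0.015], [-0.497, 0.868, -0.027], [0.0, -0.031, -1.0]]
wrist_force: [0.2, 0.0, -0.2]
width: 85.1
grasp_force: 0.0
```

Run:
```python
from h import *
st(); im=get_image("wrist"); C=fcloud(im); f=im["frame"].astype(int)
near=np.hypot(C[...,0]-543,C[...,1]-200.5)<40
h=near&(C[...,2]>82)&(C[...,2]<92); print("handle top",h.sum(),rect(C,h),np.median(C[h][:,2]))
fl=near&(C[...,2]>38.6)&(C[...,2]<43); print("flange",fl.sum(),np.median(C[fl][:,2]))
h=(abs(C[...,2]-36.3)<2)&(np.hypot(C[...,0]-543,C[...,1]-200.5)<56); print("stand",rect(C,h))
a=get_image("top"); Ct=cloud(a); m=np.hypot(Ct[...,0]-487,Ct[...,1]+176.5)<14; print("head z",np.percentile(Ct[m][:,2],[20,50,80]))
cv2.imwrite("pics/end.png",cv2.resize(np.hstack([im["frame"][140:320,220:440],a["frame"][190:310,345:473][...,:].repeat(1,0)[:, :][:120].copy() if 0 else cv2.resize(a["frame"][190:310,345:473],(192,180))])[...,::-1],None,fx=1.9,fy=1.9,interpolation=cv2.INTER_CUBIC))
```

```text
t 20.27 p [542.3  198.79 191.68] yaw -150.23 q [ 0.3   0.2   1.26 -0.03  1.68 -1.79] F [ 0.24  0.02 -0.23] T [0.   0.04 0.06] w 85.10495435137635 0.0
handle top 760 ((543.470703125, 200.95309448242188), (38.561092376708984, 11.839964866638184), 30.200525283813477) 86.34931957033146
flange 506 40.35803244349481
stand ((543.11865234375, 200.29925537109375), (80.32534790039062, 60.64289855957031), 29.505464553833008)
head z [75.95 79.35 81.22]
```

View pics/end.png

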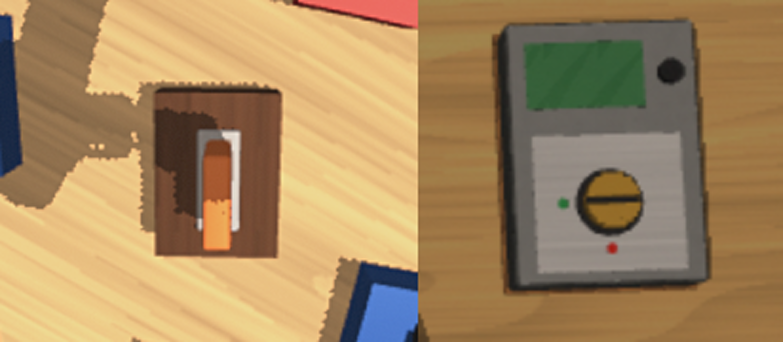

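The key stands upright, centred in its stand. The latch slot lies across the box toward the green dot, with the head up at 79 mm. Handing in.

```bash
python3 -c "
from plant import job
print(job.close_job())"
```

```text
the job is handed in; nothing more can be done
None
```

The latch was locked with the key and has sprung back up; the key stands released and upright in its stand, and the job was handed in at about 20 s (no verdict was returned).

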